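Tip the drained can mouth-up and put the spring in it

TASK

The washed steel can was left upside down to drain on the black rubber mat. Without lifting it off the mat, tip it over along the mat onto its side and on again until it stands mouth-up on the mat, then put the dark coil spring inside it. Leave the steel post holder, the vial and the magnifying glass where they are.

Things in the scene. Friction and masses are not known exactly. Their poses are not given: they have to be found in the camera images.
- mat: Black rubber mat fixed flat on the bench, 210 mm in its own x, 480 mm in its own y, 3 mm thick; origin at the centre of its underside, its axes within 0.05 rad of the world axes. It grips the can (friction 0.8 to 1.2), which when pushed near its top tips rather than slides; on the bare bench (0.6) it tends to slide. A fixed open wooden case stands just behind its left (+y) end; the right is free.
- can: Square steel can, rounded corners, open at one end: 98 mm in its own x, 118 mm in its own y, 88 mm from base to rim along its z, which points out of the mouth. Straight sides, walls about 3 mm, floor 5 mm, 0.25 to 0.4 kg. Origin: outer centre of the closed base. Starts upside down (z down) on the left half of the mat, 98 mm width along the mat's y, turned up to 0.35 rad.
- can_mouth (a point): Centre of the can's mouth, in the plane of the rim, 88 mm along the can's z from its origin; axes as the can's.
- can_center (a point): Middle of the can, 44 mm along the can's z from its origin; axes as the can's. The can is stable on its base, rim and sides. Tipped over a 118 mm edge it falls onto its side by itself after about 45 degrees, and from there, tipped on the same way, onto its base after about 40 degrees more.
- spring: Dark steel coil spring standing on end on the bench, 34 mm in diameter, 75 mm tall, 0.14 kg, rigid; origin at the centre of its underside, z up.
- spring_mid (a point): Middle of the spring, 37.5 mm along its own z from its origin.
- vial: White specimen vial with an orange cap, standing on the bench, 34 mm in diameter, 85 mm tall; origin at the centre of its underside. Bystander.
- holder: Steel plunger holder standing on the bench: oval foot 30 x 50 x 18 mm with a round post, 23 mm thick, up to 66 mm; origin at the centre of its underside. Bystander; it and the spring may have changed places.
- magnifier: Magnifying glass lying on the bench, black ring and steel handle, 101 x 52 x 12 mm; origin at the centre of its underside. Bystander.
Not all that is in view belongs to the job. There is more than one size of the can; the one meant has the size given above.

How it is judged:
On the way:
1. the can stands mouth-up on the mat, at rest (angle between can's own z axis and vertical below 0.08 rad and z of can in the frame of mat between -0.004 and 0.012 m and x of can in the frame of mat between -0.105 and 0.105 m and y of can in the frame of mat between -0.24 and 0.24 m and linear speed of can below 0.02 m/s and angular speed of can below 0.2 rad/s), for 0.2 s.
At the end, for the whole second after the job is handed in: The can stands mouth-up on its base on the mat (within 0.08 rad of upright, its centre over the mat), and the spring, standing, leaning or lying, is inside the can with its middle below the rim; both are at rest (all of step 1 and x of spring_mid in the frame of can between -0.045 and 0.045 m and y of spring_mid in the frame of can between -0.055 and 0.055 m and z of spring_mid in the frame of can between 0 and 0.07 m and linear speed of spring below 0.02 m/s); the robot touches nothing.
It fails at once if the can is picked up off the mat (its middle more than 105 mm above the bench; tipping lifts it to no more than about 80 mm) (height (world z) of can_center above 0.105 m).
It fails at once if the vial is moved more than 25 mm (distance of vial from where it was at the start of the episode above 0.025 m).
It fails at once if the steel holder is moved more than 25 mm (distance of holder from where it was at the start of the episode above 0.025 m).
It fails at once if the magnifying glass is moved more than 25 mm (distance of magnifier from where it was at the start of the episode above 0.025 m).
It also fails if it takes over 58 s, if anything falls off the work surface, if the arm or the gripper's body presses on something with over 40 N, if the wrist force passes 120 N, or if a joint passes its speed limit or range.

ROBOT

A 6-joint arm with a two-finger parallel gripper is mounted at the origin on a cart in front of the work surface, level with it; the furniture and walls round the work are solid. World frame = base frame: x ahead of the robot, y to its left, z up, the work surface at z = 0. Lengths are in m, angles in rad, forces in N, time in s.
With the tool pointing down it reaches from about 0.225 to 0.875 m from the base axis. Payload 3.4 kg.
Tool frame: the origin (TCP) lies between the finger pads; the fingertips stand 11 mm ahead of it and the grasp point (between the pads) lies 8 mm behind it; z points along the fingers, y is the line along which they close (so a half turn about z gives the same grasp; the last joint's range is limited). The gripper opens to 85 mm and grips with 20 to 120 N. Pads are 22 mm wide; open, the fingers measure 114 mm over their backs; the gripper's body (76 mm by 85 mm) begins 54 mm behind the grasp point. The pads swing forward as they close: fully open they stand 13 mm farther back than shut.
Start: joints at [-1.283, 0.276, 1.505, -0, 1.361, -0.121], TCP at [0.229, -0.528, 0.242] pointing down, gripper open.
Joint ranges: [-2.89, 2.89], [-0.75, 2.08], [0.22, 2.7], [-1.18, 4.32], [0.11, 2.71], [-2.7, 2.7]. Speed limits (rad/s): [2.57, 2.57, 3.14, 3.14, 3.14, 3.14].

INTERFACE

Orientations are given as a unit quaternion [w, x, y, z].
In Python, from rig import manip, imaging gives the robot as it stands. The module is installed in compiled form; this text tells all that it offers.
- The arm moves only by the tool jog_arm, never from a script. Its argument "deltas" is one flat list of numbers, 7 for each row, row after row: the turn, a rotation vector about the world's x, y, z in degrees, then the shift along the world's x, y, z in mm, then the opening, from 0 (shut) to 1 (fully open). In form: [ax, ay, az, tx, ty, tz, gripper, ax, ay, az, tx, ty, tz, gripper, ...]. A call has 1 to 20 rows; each row is the pose to reach, as a shift and turn from the pose commanded when the call began; what a row does not reach only later rows make up. A row lasts 1/10 s, in which the tool goes at most 50 mm and 8.59 degrees, less where a joint would pass 70% of its speed; a pose out of reach is approached as far as the arm can. A call with a gripper value outside its range is refused whole. The fingers move at their own pace and stop on an object; "grip_force" is the grip in N (left out, the last holds). Time passes only in rows, so rows that repeat a pose let the fingers close. It gives the time, the measured TCP pose, the force, the opening and the grip force at its end, in the units of the state.
- manip.get_state(): the state, without advancing time (a new reading comes with each control period).
- imaging.get_image(name): name is "scene" or "top" or "wrist"; returns the picture (420x560x3 uint8, blue, green, red); there is no depth.
- imaging.calibration(name): a dict with "mtx" (3x3 intrinsics, pixels), "cam_to_world" (4x4, takes a point from camera to world coordinates). Camera axes: x right, y down, z forward; pixel columns grow to the right and rows downward; lengths in m; the calibration is good to about 2 mm. A picture is of the moment at which its call begins: read the wrist's pose just before it. calibration takes no time and is no camera call; for the wrist camera it gives the pose at the moment of the call.
- manip.sign_off(): hands the job in; it is judged then, once.
The state is a dict: "clock": time; "qpos": joint angles; "qd": joint speeds; "effort": joint torques, N m; "position": TCP position; "ee_rot": TCP orientation; "contact_force": force on the tool from outside, world axes, zero at the start; "moment": the same for the moment, N m; "width": finger opening in m; "gripper_force": force on a finger pad.
Only numpy, scipy, OpenCV 4.12 (cv2) and the standard library are available. Lean on these libraries where they do the work, as an engineer would, in place of code of your own. Each camera call takes 0.05 s, during which the arm holds its last target. There are 200 camera calls.

## Working session

There is one attempt and no reset: what is moved stays moved. The work goes in short steps, Python scripts to look and compute and a tool call to move; the robot and the scene stay as the last step left them, time stands still between calls to the robot, and variables do not carry over. Pictures are saved under pics/ and viewed, at most 10 in all, crops included, and the job is handed in when it is done.

Besides the shell and the picture viewer there is one more tool, called after "Request:" as a command line: name --argument value ..., lists and objects as JSON in quotes. jog_arm: Moves the arm, as the interface text tells. Its arguments: {"type":"object","properties":{"deltas":{"type":"array"},"grip_force":{"type":"number"}},"required":["deltas"]}

```bash
mkdir -p pics; python3 - <<'E'
from rig import manip, imaging
import cv2
s=manip.get_state(); print(s)
for n in("top","scene"):
    im=imaging.get_image(n); cv2.imwrite(f"pics/{n}0.png",im); c=imaging.calibration(n); print(n,c)
E
```

```text
{'clock': 0.0, 'qpos': array([-1.28301937e+00,  2.76630885e-01,  1.50613443e+00,  4.22056029e-06,
        1.36073290e+00, -1.21002542e-01]), 'qd': array([-2.35598224e-05,  2.45269435e-04,  4.53723689e-04,  9.73534267e-04,
        7.10686835e-05, -4.66704455e-04]), 'effort': array([-1.08752061e-03, -4.16767645e+01, -2.45801532e+01, -5.85207249e-05,
        1.11244130e-02,  3.23514587e-05]), 'position': array([ 0.22840383, -0.52712661,  0.24141873]), 'ee_rot': array([-9.49642451e-04,  9.79184675e-01,  2.02969124e-01, -7.73014197e-05]), 'contact_force': array([-0.29955956, -0.21226395, -0.14444863]), 'moment': array([ 0.01126596, -0.06927928, -0.02459343]), 'gripper_force': 0.0, 'width': 0.08545518635261405}
top {'mtx': array([[443.40252546,   0.        , 279.91411449],
       [  0.        , 443.40252546, 205.78245213],
       [  0.        ,   0.        ,   1.        ]]), 'cam_to_world': array([[ 0.12090598, -0.96911231,  0.21494899,  0.37413995],
       [-0.99265964, -0.11867559,  0.02330093,  0.09292887],
       [ 0.00292798, -0.21618841, -0.97634727,  1.21229872],
       [ 0.        ,  0.        ,  0.        ,  1.        ]])}
scene {'mtx': array([[505.6491233 ,   0.        , 279.59124058],
       [  0.        , 505.6491233 , 207.74238418],
       [  0.        ,   0.        ,   1.        ]]), 'cam_to_world': array([[-0.89582623, -0.3157489 ,  0.31272673,  0.2100525 ],
       [-0.44439577,  0.63205517, -0.63483751,  0.91180168],
       [ 0.0027887 , -0.70767853, -0.70652907,  0.9688537 ],
       [ 0.        ,  0.        ,  0.        ,  1.        ]])}
```

View pics/top0.png

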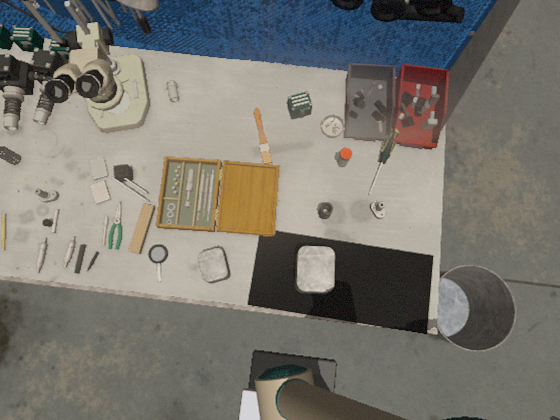

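View pics/scene0.png

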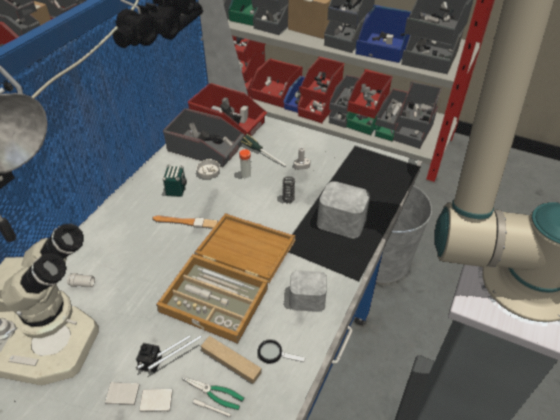

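The top view shows the mat with corners near (257,234), (433,256), (423,330) and (249,306).
- **Can candidates:** one is on the mat at (316,269) and a second, smaller one is on the bare bench at (213,264).
- **Upright items:** the dark one at (325,210) is the spring, the shiny one at (378,208) is the holder, and the orange-capped one at (345,155) is the vial. The magnifier is at (158,258).

I'll measure these positions and make one enlarged crop to confirm.

```bash
cat > h.py <<'E'
import numpy as np, cv2
from rig import manip, imaging
def ray(n,uv,z,c=None):
    c=c or imaging.calibration(n); T=c["cam_to_world"]
    uv=np.atleast_2d(np.float64(uv)); d=np.c_[uv,np.ones(len(uv))]@np.linalg.inv(c["mtx"]).T@T[:3,:3].T
    return T[:3,3]+d*((z-T[2,3])/d[:,2])[:,None]
def big(mask,roi):
    m=np.zeros_like(mask); x0,y0,x1,y1=roi; m[y0:y1,x0:x1]=mask[y0:y1,x0:x1]
    return max(cv2.findContours(m,cv2.RETR_EXTERNAL,cv2.CHAIN_APPROX_NONE)[0],key=cv2.contourArea)[:,0]
E
python3 - <<'E'
from h import *
im=cv2.imread("pics/top0.png"); g=cv2.cvtColor(im,6)
dark=((g<45)*255).astype(np.uint8)
mat=big(cv2.morphologyEx(dark,cv2.MORPH_CLOSE,np.ones((3,3))),(244,225,440,336))
P=ray("top",mat,.003)[:,:2]*1000
r=cv2.minAreaRect(P.astype(np.float32)); print("mat",r, cv2.boxPoints(r).round())
can=big(((g>120)*255).astype(np.uint8),(290,240,345,300))
for z in(.091,.003):
    Q=ray("top",can,z)[:,:2]*1000; r=cv2.minAreaRect(Q.astype(np.float32)); print("can bright",z,r,cv2.boundingRect(can))
sm=big(((cv2.GaussianBlur(g,(3,3),0)<110)*255).astype(np.uint8),(195,240,232,288)); print("small",cv2.minAreaRect((ray("top",sm,.07)[:,:2]*1000).astype(np.float32)))
sp=big(dark,(312,198,337,222)); print("spring px",cv2.boundingRect(sp),cv2.minEnclosingCircle(sp))
crop=im[190:310,190:400]; cv2.imwrite("pics/crop1.png",cv2.resize(crop,None,fx=3.8,fy=3.8,interpolation=2))
for n,uv,z in(("spring",(325,208),.075),("holder",(377,203),.066),("vial",(346,153),.085),("caseR",(275,235),.03),("case",(278,165),.03),("magn",(158,254),.01)): print(n,ray("top",uv,z).round(3))
E
```

```text
mat ((457.3469543457031, -66.57514953613281), (476.068359375, 208.151611328125), 88.12930297851562) [[ 346. -301.]
 [ 554. -308.]
 [ 569.  168.]
 [ 361.  175.]]
can bright 0.091 ((472.30694580078125, 11.15911865234375), (112.67537689208984, 93.66749572753906), 6.467077255249023) (297, 246, 38, 46)
can bright 0.003 ((480.0110778808594, 4.741779327392578), (121.51819610595703, 101.0185546875), 6.467073440551758) (297, 246, 38, 46)
small ((455.6630554199219, 238.99685668945312), (74.01041412353516, 19.835432052612305), 4.5934157371521)Traceback (most recent call last):
  File "<stdin>", line 11, in <module>
  File "h.py", line 9, in big
    return max(cv2.findContours(m,cv2.RETR_EXTERNAL,cv2.CHAIN_APPROX_NONE)[0],key=cv2.contourArea)[:,0]
           ~~~^^^^^^^^^^^^^^^^^^^^^^^^^^^^^^^^^^^^^^^^^^^^^^^^^^^^^^^^^^^^^^^^^^^^^^^^^^^^^^^^^^^^
ValueError: max() iterable argument is empty
```

```bash
python3 - <<'E'
from h import *
im=cv2.imread("pics/top0.png"); g=cv2.cvtColor(im,6)
sp=big(((g<95)*255).astype(np.uint8),(312,198,337,222)); print("spring px",cv2.boundingRect(sp),cv2.minEnclosingCircle(sp))
crop=im[190:310,190:400]; cv2.imwrite("pics/crop1.png",cv2.resize(crop,None,fx=3.8,fy=3.8,interpolation=2))
for n,uv,z in(("spring",(325,208),.075),("holder",(377,203),.066),("vial",(346,153),.085),("caseR",(275,235),.03),("case",(278,165),.03),("magn",(158,254),.01),("small",(214,264),.07)): print(n,ray("top",uv,z).round(3))
E
```

```text
spring px (318, 203, 14, 16) ((324.5833435058594, 210.3333282470703), 8.09029483795166)
spring [[0.633 0.002 0.075]]
holder [[ 0.665 -0.134  0.066]]
vial [[ 0.787 -0.038  0.085]]
caseR [[0.553 0.125 0.03 ]]
case [[0.749 0.141 0.03 ]]
magn [[0.466 0.433 0.01 ]]
small [[0.453 0.269 0.07 ]]
```

View pics/crop1.png

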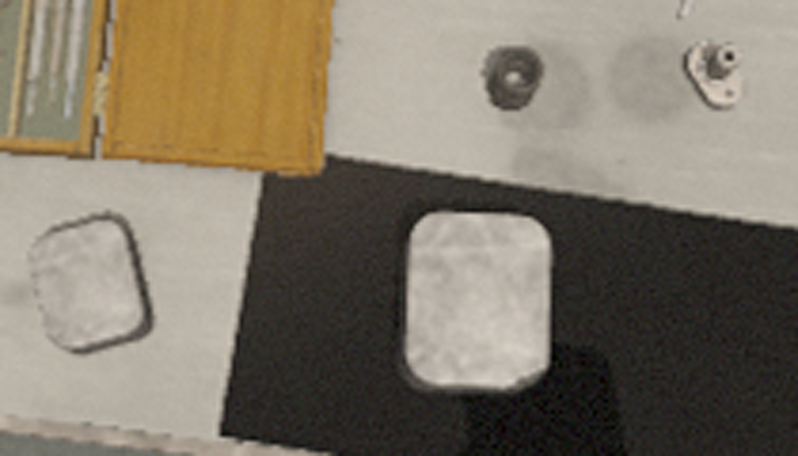

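The crop confirms the target: the can on the mat measures about 113×94 mm across its top outline. That fits the 118×98 can, and the smaller one stands off the mat. The dark ring at (325,210) is the spring, and the oval foot with a post at (377,207) is the holder.

The can's centre is at about (472,11) mm, turned +6.5°. I'll move behind its +y face with the fingers half open along that face.

Request:
jog_arm --deltas '[0,0,5,16,41,0,0.5,0,0,10,31,81,0,0.5,0,0,15,47,122,0,0.5,0,0,20,63,163,0,0.5,0,0,24,78,204,0,0.5,0,0,29,94,244,0,0.5,0,0,34,110,285,0,0.5,0,0,39,125,326,0,0.5,0,0,44,141,367,0,0.5,0,0,49,157,407,0,0.5,0,0,54,172,448,0,0.5,0,0,58,188,489,0,0.5,0,0,63,204,530,0,0.5,0,0,68,219,570,0,0.5,0,0,73,235,611,0,0.5,0,0,73,235,611,0,0.5,0,0,73,235,611,0,0.5,0,0,73,235,611,0,0.5]'

```text
clock: 1.9
position: [0.4629, 0.0826, 0.242]
ee_rot: [-0.0, 0.667, 0.745, -0.001]
contact_force: [-0.4, -1.1, 0.9]
width: 0.0427
gripper_force: 0.0
```

Request:
jog_arm --deltas '[0,0,0,0,0,-30,0.5,0,0,0,0,0,-60,0.5,0,0,0,0,0,-90,0.5,0,0,0,0,0,-120,0.5,0,0,0,0,0,-145,0.5,0,0,0,0,0,-162,0.5,0,0,0,0,0,-162,0.5]'

```text
clock: 2.6
position: [0.4612, 0.0817, 0.0784]
ee_rot: [-0.002, 0.667, 0.745, -0.002]
contact_force: [0.8, 0.2, 0.5]
width: 0.0423
gripper_force: 0.0
```

Request:
jog_arm --deltas '[0,0,0,1,-5,0,0.5,0,0,0,1,-9,0,0.5,0,0,0,1,-13,0,0.5,0,0,0,2,-17,0,0.5,0,0,0,2,-21,0,0.5,0,0,0,3,-24,1,0.5,0,0,0,3,-27,2,0.5,0,0,0,3,-30,3,0.5,0,0,0,3,-30,3,0.5]'

```text
clock: 3.5
position: [0.467, 0.0532, 0.0838]
ee_rot: [0.0, 0.667, 0.745, 0.001]
contact_force: [-1.3, 4.5, 1.4]
width: 0.0426
gripper_force: 2.1
```

```bash
python3 - <<'E'
from h import *
a=imaging.get_image("scene"); b=imaging.get_image("top")
a=cv2.resize(a[130:300,240:450],(400,324)); b=cv2.resize(b[200:340,230:440],(400,267)); 
o=np.zeros((600,400,3),np.uint8); o[:324]=a; o[324:591]=b; cv2.imwrite("pics/t1.png",o)
E
```

```text
(no output)
```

View pics/t1.png

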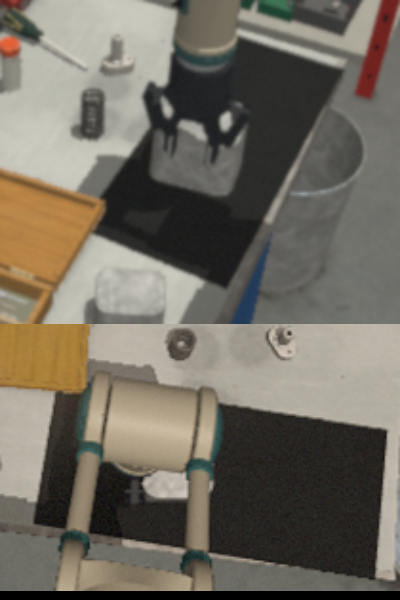

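The picture shows both fingers on the can's +y face at about (190,140) in the upper crop. The measured reaction is 4.5 N and the can is starting to tip. I'll keep pushing with a slight rise.

Request:
jog_arm --deltas '[0,0,0,0,-3,1,0.5,0,0,0,1,-6,2,0.5,0,0,0,1,-9,3,0.5,0,0,0,1,-12,5,0.5,0,0,0,2,-15,7,0.5,0,0,0,2,-18,9,0.5,0,0,0,2,-21,11,0.5,0,0,0,3,-24,13,0.5,0,0,0,3,-27,14,0.5,0,0,0,3,-30,15,0.5,0,0,0,4,-33,15,0.5,0,0,0,4,-36,15,0.5,0,0,0,4,-36,15,0.5,0,0,0,4,-36,15,0.5,0,0,0,4,-36,15,0.5]'

```text
clock: 5.1
position: [0.4704, 0.0248, 0.1025]
ee_rot: [-0.004, 0.669, 0.744, 0.006]
contact_force: [-7.7, 29.1, 35.7]
width: 0.0433
gripper_force: 18.9
```

```bash
python3 - <<'E'
from h import *
a=imaging.get_image("scene"); cv2.imwrite("pics/s2full.png",a); b=imaging.get_image("top"); cv2.imwrite("pics/t2full.png",b)
a=cv2.resize(a[110:300,240:450],(400,362)); b=cv2.resize(b[220:340,230:440],(400,229)); 
o=np.zeros((600,400,3),np.uint8); o[:362]=a; o[362:591]=b; cv2.imwrite("pics/t2.png",o)
E
```

```text
(no output)
```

View pics/t2.png

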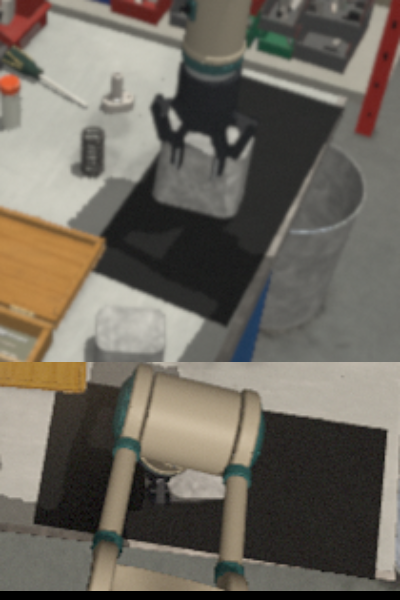

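The picture shows the can partly tipped with its top under the gripper. The 29 N / 36 N reaction means the fingertips are locked by friction against the sloping face. The fingers need to rise with the face, so I'll lift first and then move forward along the arc.

Request:
jog_arm --deltas '[0,0,0,0,1,4,0.5,0,0,0,0,0,8,0.5,0,0,0,0,-3,12,0.5,0,0,0,1,-7,16,0.5,0,0,0,1,-11,19,0.5]'

```text
clock: 5.7
position: [0.4717, 0.0051, 0.1173]
ee_rot: [0.0, 0.666, 0.746, -0.001]
contact_force: [-0.3, 0.4, -0.5]
width: 0.0427
gripper_force: 0.2
```

Request:
jog_arm --deltas '[0,0,0,0,40,10,0.5,0,0,0,0,80,30,0.5,0,0,0,0,110,60,0.5,0,0,0,0,110,60,0.5]'

```text
clock: 6.1
position: [0.4743, 0.1184, 0.1804]
ee_rot: [0.002, 0.665, 0.747, 0.003]
contact_force: [0.3, -0.4, 0.3]
width: 0.0428
gripper_force: 0.0
```

```bash
python3 - <<'E'
from h import *
a=imaging.get_image("scene"); b=imaging.get_image("top"); cv2.imwrite("pics/s3f.png",a); cv2.imwrite("pics/t3f.png",b)
a=cv2.resize(a[110:290,240:450],None,fx=1.7,fy=1.7); b=cv2.resize(b[190:340,230:440],None,fx=1.9,fy=1.9); 
o=np.zeros((600,400,3),np.uint8); o[:a.shape[0],:a.shape[1]]=a; o[310:310+b.shape[0],:b.shape[1]]=b; cv2.imwrite("pics/t3.png",o)
E
```

```text
(no output)
```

View pics/t3.png

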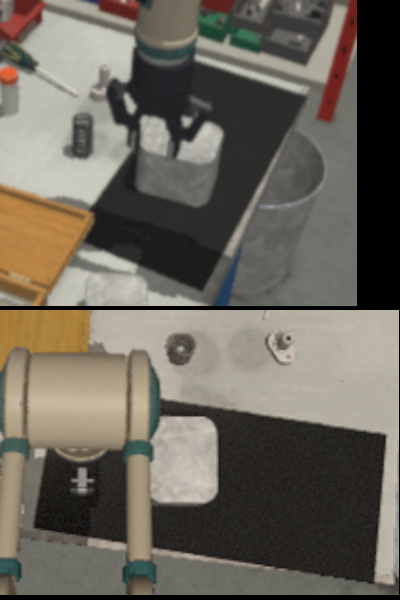

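The can has rocked back to upside down with its closed base still on top, and has slid a little toward −y. In the top crop it spans about (150–218, 417–505). I'll re-measure it.

```bash
python3 - <<'E'
from h import *
im=cv2.imread("pics/t3f.png"); g=cv2.cvtColor(im,6)
hs=cv2.cvtColor(im,cv2.COLOR_BGR2HSV)
m=((g>115)&(hs[...,1]<45)).astype(np.uint8)*255
can=big(m,(300,240,360,302)); print(cv2.boundingRect(can))
Q=ray("top",can,.091)[:,:2]*1000; print(cv2.minAreaRect(Q.astype(np.float32)))
for n,uv in(("R",(345.5,270)),("topE",(330,246)),("bot",(330,293))): print(n,ray("top",uv,.091).round(3))
E
```

```text
(309, 246, 36, 46)
((475.63018798828125, -16.069942474365234), (113.1423110961914, 88.22372436523438), 6.131796360015869)
R [[ 0.477 -0.064  0.091]]
topE [[ 0.533 -0.019  0.091]]
bot [[ 0.416 -0.031  0.091]]
```

Request:
jog_arm --deltas '[0,0,0,-2,-30,0,0.5,0,0,0,-4,-56,0,0.5,0,0,0,-4,-56,-30,0.5,0,0,0,-4,-56,-60,0.5,0,0,0,-4,-56,-85,0.5,0,0,0,-4,-56,-93,0.5,0,0,0,-4,-56,-93,0.5,0,0,0,-4,-60,-93,0.5,0,0,0,-4,-64,-93,0.5,0,0,0,-4,-67,-93,0.5,0,0,0,-4,-67,-93,0.5]'

```text
clock: 7.3
position: [0.4682, 0.0489, 0.0851]
ee_rot: [0.001, 0.667, 0.745, 0.001]
contact_force: [0.0, 0.5, 0.7]
width: 0.0425
gripper_force: 0.0
```

Request:
jog_arm --deltas '[0,0,0,0,-2,0,0.5,0,0,0,0,-3,0,0.5,0,0,0,0,-3,0,0.5]'

```text
clock: 7.6
position: [0.4677, 0.0466, 0.0846]
ee_rot: [-0.0, 0.667, 0.745, 0.0]
contact_force: [0.1, 2.3, 1.1]
width: 0.0429
gripper_force: 0.8
```

Request:
jog_arm --deltas '[0,0,0,0,-4,2,0.5,0,0,0,1,-8,5,0.5,0,0,0,1,-12,9,0.5,0,0,0,2,-16,12,0.5,0,0,0,2,-20,15,0.5,0,0,0,3,-24,18,0.5,0,0,0,3,-28,21,0.5,0,0,0,4,-33,24,0.5,0,0,0,4,-38,26,0.5,0,0,0,5,-43,28,0.5,0,0,0,5,-48,30,0.5]'

```text
clock: 8.7
position: [0.4727, 0.0024, 0.1179]
ee_rot: [-0.002, 0.667, 0.745, 0.004]
contact_force: [-4.9, 16.1, 31.7]
width: 0.0425
gripper_force: 14.1
```

```bash
python3 - <<'E'
from h import *
a=imaging.get_image("scene"); b=imaging.get_image("wrist")
a=cv2.resize(a[130:250,290:410],None,fx=3.3,fy=3.3,interpolation=2); b=cv2.resize(b,(400,300)) 
o=np.zeros((400,800,3),np.uint8); o[:a.shape[0],:a.shape[1]]=a; o[:300,400:]=b; cv2.imwrite("pics/t4.png",o)
E
```

```text
(no output)
```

View pics/t4.png

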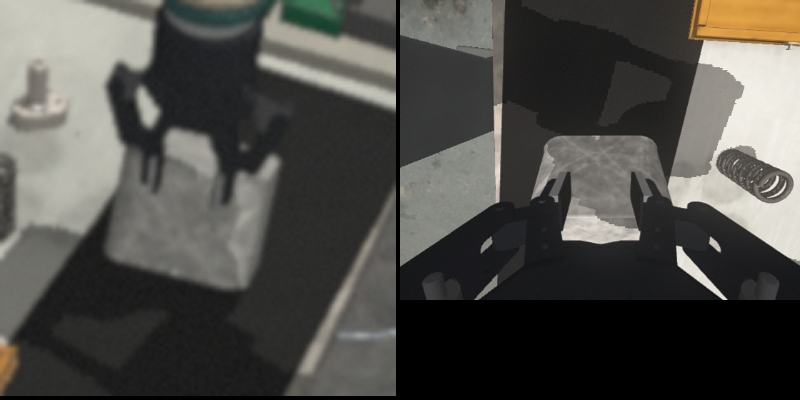

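The can is tilted about 26°, with the fingers high on its +y face at around (600,180) in the wrist half. The reaction line runs through the pivot edge, so I'm pressing inside the arc. I'll follow the full circle with more rise, in small steps while watching the force.

Request:
jog_arm --deltas '[0,0,0,0,-1,3,0.5,0,0,0,0,-3,6,0.5,0,0,0,0,-5,8,0.5]'

```text
clock: 9.1
position: [0.4731, -0.0069, 0.1232]
ee_rot: [0.001, 0.666, 0.746, 0.0]
contact_force: [-0.1, 0.2, 1.9]
width: 0.0426
gripper_force: 0.6
```

Request:
jog_arm --deltas '[0,0,0,0,-4,1,0.5,0,0,0,1,-8,2,0.5,0,0,0,1,-12,3,0.5]'

```text
clock: 9.4
position: [0.4746, -0.0185, 0.1268]
ee_rot: [0.001, 0.667, 0.745, 0.001]
contact_force: [-1.1, 4.8, 13.6]
width: 0.0423
gripper_force: 5.9
```

Request:
jog_arm --deltas '[0,0,0,0,-3,2,0.5,0,0,0,1,-8,3,0.5,0,0,0,1,-13,4,0.5]'

```text
clock: 9.7
position: [0.4756, -0.0324, 0.1302]
ee_rot: [0.001, 0.666, 0.746, 0.001]
contact_force: [1.5, 1.8, 9.0]
width: 0.0427
gripper_force: 3.4
```

Request:
jog_arm --deltas '[0,0,0,1,-5,1,0.5,0,0,0,1,-10,2,0.5,0,0,0,2,-15,2,0.5,0,0,0,2,-20,2,0.5]'

```text
clock: 10.1
position: [0.476, -0.0523, 0.1306]
ee_rot: [-0.001, 0.666, 0.746, -0.001]
contact_force: [-0.1, 0.3, 0.4]
width: 0.0428
gripper_force: 0.0
```

Request:
jog_arm --deltas '[0,0,0,0,0,40,0.5,0,0,0,0,20,75,0.5,0,0,0,0,65,90,0.5,0,0,0,0,110,90,0.5,0,0,0,0,155,90,0.5,0,0,0,0,190,90,0.5,0,0,0,0,190,90,0.5]'

```text
clock: 10.8
position: [0.4759, 0.1416, 0.2206]
ee_rot: [-0.001, 0.665, 0.747, 0.0]
contact_force: [0.4, -0.8, -0.2]
width: 0.0428
gripper_force: 0.0
```

```bash
cat > m.py <<'E'
from h import *
import sys
def meas(z,roi,tag,thr=70):
    im=imaging.get_image("top"); cv2.imwrite(f"pics/{tag}.png",im); g=cv2.cvtColor(im,6); hs=cv2.cvtColor(im,cv2.COLOR_BGR2HSV)
    m=((g>thr)&(hs[...,1]<50)).astype(np.uint8)*255
    c=big(m,roi); print(cv2.boundingRect(c),cv2.contourArea(c)); r=cv2.minAreaRect((ray("top",c,z)[:,:2]*1000).astype(np.float32)); print(r); print(cv2.boxPoints(r).round())
E
python3 -c "
from m import *
meas(.101,(300,243,400,302),'t5f')
a=imaging.get_image('scene'); cv2.imwrite('pics/s5f.png',a); b=cv2.imread('pics/t5f.png')
o=np.zeros((400,800,3),np.uint8); o[:,:400]=cv2.resize(a[120:260,280:420],(400,400)); o[:,400:]=cv2.resize(b[200:340,270:410],(400,400)); cv2.imwrite('pics/t5.png',o)"
```

```text
(341, 243, 59, 50) 1914.5
((490.6685791015625, -124.16533660888672), (121.3368148803711, 148.08656311035156), 6.967049598693848)
[[ 421.  -58.]
 [ 439. -205.]
 [ 560. -190.]
 [ 542.  -43.]]
```

View pics/t5.png

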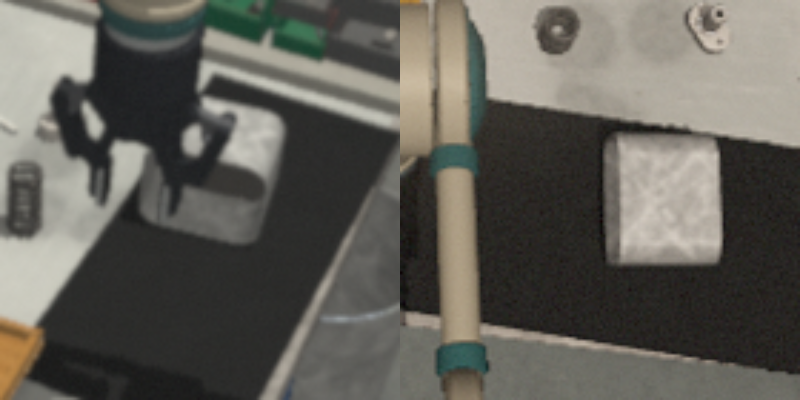

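The can now lies on its side with its mouth facing +y, opening at about (215,185) in the scene half. In the top view its top wall spans about (347–382, 247–292). I'll measure it.

```bash
python3 - <<'E'
from h import *
im=cv2.imread("pics/t5f.png"); g=cv2.cvtColor(im,6)
for t in(95,120):
    c=big(((g>t)*255).astype(np.uint8),(338,247,386,296)); r=cv2.minAreaRect((ray("top",c,.101)[:,:2]*1000).astype(np.float32)); print(cv2.boundingRect(c),r,cv2.boxPoints(r).round())
for u,v in((347,270),(382,270)): print(ray("top",(u,v),.101).round(3))
E
```

```text
(342, 247, 41, 45) ((484.09344482421875, -102.02806854248047), (108.79008483886719, 100.54188537597656), 6.94912052154541) [[ 424.  -59.]
 [ 436. -159.]
 [ 544. -145.]
 [ 532.  -46.]]
(346, 248, 37, 44) ((483.5541076660156, -108.03594970703125), (106.26554870605469, 88.43923950195312), 6.9491286277771) [[ 425.  -71.]
 [ 436. -158.]
 [ 542. -146.]
 [ 531.  -58.]]
[[ 0.477 -0.066  0.101]]
[[ 0.487 -0.153  0.101]]
```

Request:
jog_arm --deltas '[0,0,0,0,-45,0,0.5,0,0,0,0,-90,0,0.5,0,0,0,0,-135,0,0.5,0,0,0,-1,-178,0,0.5,0,0,0,-1,-180,-30,0.5,0,0,0,-1,-180,-60,0.5,0,0,0,-1,-180,-90,0.5,0,0,0,-1,-180,-115,0.5,0,0,0,-1,-180,-123,0.5,0,0,0,-1,-180,-123,0.5]'

```text
clock: 11.9
position: [0.4744, -0.0426, 0.0973]
ee_rot: [-0.001, 0.667, 0.745, -0.001]
contact_force: [-0.2, -0.3, 0.2]
width: 0.0426
gripper_force: 0.0
```

Request:
jog_arm --deltas '[0,0,0,0,-4,0,0.5,0,0,0,1,-8,0,0.5,0,0,0,1,-12,0,0.5,0,0,0,2,-15,0,0.5,0,0,0,2,-18,0,0.5,0,0,0,3,-22,1,0.5,0,0,0,3,-26,2,0.5,0,0,0,4,-30,4,0.5]'

```text
clock: 12.7
position: [0.4794, -0.072, 0.1023]
ee_rot: [-0.0, 0.666, 0.746, -0.0]
contact_force: [0.2, 0.2, -0.0]
width: 0.0427
gripper_force: 0.4
```

```bash
python3 - <<'E'
from h import *
im=imaging.get_image("top"); cv2.imwrite("pics/t6f.png",im); g=cv2.cvtColor(im,6)
g0=cv2.cvtColor(cv2.imread("pics/t5f.png"),6)
for r in(255,270,285): print(r,[int(v) for v in g[r,366:410:3]],[int(v) for v in g0[r,366:410:3]])
E
```

```text
255 [169, 171, 173, 178, 179, 186, 189, 192, 191, 187, 182, 179, 175, 171, 169] [175, 178, 198, 199, 184, 143, 38, 42, 32, 36, 38, 38, 39, 39, 41]
270 [106, 118, 127, 136, 142, 146, 152, 157, 156, 161, 165, 168, 169, 103, 132] [176, 173, 172, 180, 183, 151, 38, 33, 34, 42, 38, 38, 38, 38, 39]
285 [171, 171, 157, 182, 174, 164, 172, 182, 27, 34, 68, 67, 115, 142, 127] [189, 200, 184, 188, 189, 187, 39, 38, 32, 43, 38, 32, 35, 36, 35]
```

Row 285 shows the can's −y edge has advanced about 6 px while the force stays low, which fits tipping rather than sliding. I'll continue.

Request:
jog_arm --deltas '[0,0,0,0,-4,2,0.5,0,0,0,1,-8,4,0.5,0,0,0,1,-12,6,0.5,0,0,0,2,-16,8,0.5,0,0,0,2,-20,11,0.5,0,0,0,3,-24,14,0.5,0,0,0,3,-28,17,0.5,0,0,0,4,-32,19,0.5,0,0,0,4,-36,20,0.5,0,0,0,5,-40,20,0.5,0,0,0,5,-44,20,0.5,0,0,0,6,-48,20,0.5,0,0,0,6,-52,20,0.5,0,0,0,7,-56,20,0.5,0,0,0,7,-60,20,0.5,0,0,0,7,-60,20,0.5,0,0,0,7,-60,20,0.5]'

```text
clock: 14.45
position: [0.4865, -0.1317, 0.1223]
ee_rot: [-0.0, 0.667, 0.746, 0.0]
contact_force: [-0.3, 0.4, -0.2]
width: 0.0429
gripper_force: 0.0
```

Request:
jog_arm --deltas '[0,0,0,0,0,40,0.5,0,0,0,0,0,80,0.5,0,0,0,0,0,120,0.5,0,0,0,25,22,130,0.8,0,0,0,50,47,130,1,0,0,0,75,72,130,1,0,0,0,100,95,130,1,0,0,0,125,118,130,1,0,0,0,142,133,130,1,0,0,0,142,133,130,1,0,0,0,142,133,130,1]'

```text
clock: 15.55
position: [0.6281, 0.0016, 0.2518]
ee_rot: [-0.0, 0.666, 0.746, -0.001]
contact_force: [0.2, 0.1, 0.2]
width: 0.0852
gripper_force: 0.0
```

```bash
python3 - <<'E'
from h import *
s=manip.get_state(); print(s["position"])
c=imaging.calibration("wrist"); w=imaging.get_image("wrist"); t=imaging.get_image("top"); cv2.imwrite("pics/w7.png",w); cv2.imwrite("pics/t7f.png",t)
def proj(c,p):
    T=np.linalg.inv(c["cam_to_world"]); q=c["mtx"]@(T[:3,:3]@np.float64(p)+T[:3,3]); return (q[:2]/q[2]).round(1)
print("exp spring top/bottom in wrist",proj(c,(.629,.001,.075)),proj(c,(.629,.001,0)))
o=np.zeros((400,800,3),np.uint8); o[:300,:400]=cv2.resize(w,(400,300)); o[:,400:]=cv2.resize(t[190:330,310:450],(400,400)); cv2.imwrite("pics/v7.png",o)
E
```

```text
[0.62808849 0.00158631 0.25177537]
exp spring top/bottom in wrist [282.2 188.4] [282.1 175.8]
```

View pics/v7.png

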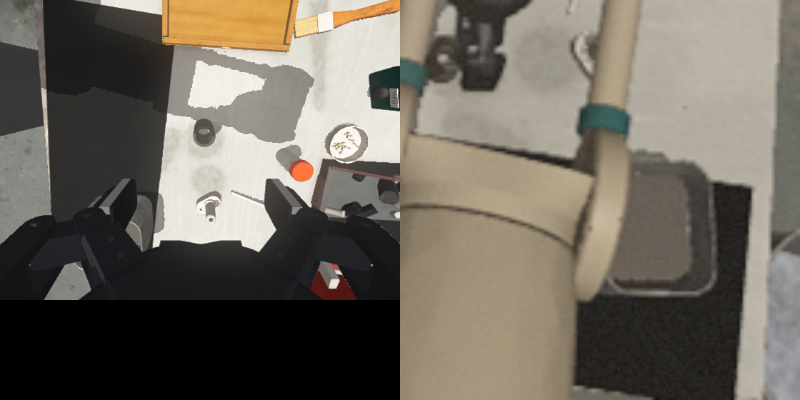

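The can now stands mouth-up: its rim and floor show in the top view, with the right rim edge near px (420,268). The spring appears in the wrist view at about (286,186), where I predicted. I'll refine both positions.

```bash
python3 - <<'E'
from h import *
c=imaging.calibration("wrist"); w=cv2.imread("pics/w7.png"); g=cv2.cvtColor(w,6)
b=big(((g<95)*255).astype(np.uint8),(262,160,310,210)); print("spr bbox",cv2.boundingRect(b),cv2.minEnclosingCircle(b))
x,y,ww,hh=cv2.boundingRect(b)
for z in(.075,):
    P=ray("wrist",[(x,y+hh-ww/2),(x+ww,y+hh-ww/2),(x+ww/2,y+hh-ww/2),(x+ww/2,y+hh)],z,c); print(P.round(4))
for n,uv in(("R",(419.5,268)),("T",(405,242.5)),("B",(400,293.5)),("Rt",(419,252)),("Rb",(418.5,285))): print(n,ray("top",uv,.091).round(3))
print("matR",ray("top",(433,256),.003).round(3))
t=cv2.cvtColor(cv2.imread("pics/t7f.png"),6); print([int(v) for v in t[268,395:436]]); print([int(v) for v in t[232:302,400]])
E
```

```text
spr bbox (272, 166, 29, 36) ((285.5, 183.5), 17.564268112182617)
[[ 6.179e-01 -1.000e-04  7.500e-02]
 [ 6.482e-01  3.300e-03  7.500e-02]
 [ 6.330e-01  1.600e-03  7.500e-02]
 [ 6.349e-01 -1.410e-02  7.500e-02]]
R [[ 0.505 -0.248  0.091]]
T [[ 0.565 -0.208  0.091]]
B [[ 0.436 -0.203  0.091]]
Rt [[ 0.545 -0.245  0.091]]
Rb [[ 0.462 -0.248  0.091]]
matR [[ 0.552 -0.31   0.003]]
[98, 101, 99, 96, 98, 100, 96, 97, 95, 95, 97, 92, 96, 93, 95, 98, 82, 59, 59, 59, 64, 64, 53, 74, 85, 67, 26, 34, 38, 31, 28, 40, 36, 37, 44, 37, 25, 126, 173, 180, 177]
[174, 174, 174, 174, 174, 173, 171, 172, 172, 174, 177, 129, 100, 118, 110, 84, 92, 87, 83, 92, 97, 96, 99, 94, 95, 98, 98, 97, 95, 94, 98, 98, 94, 97, 97, 97, 100, 95, 95, 98, 98, 95, 95, 96, 99, 95, 99, 96, 94, 103, 93, 97, 98, 97, 96, 103, 66, 55, 41, 85, 150, 97, 31, 29, 36, 34, 35, 31, 30, 36]
```

Request:
jog_arm --deltas '[0,0,0,3,0,-40,1,0,0,0,3,0,-80,1,0,0,0,3,0,-120,1,0,0,0,3,0,-155,1,0,0,0,3,0,-185,1,0,0,0,3,0,-208,1,0,0,0,3,0,-208,1,0,0,0,3,0,-208,0,0,0,0,3,0,-208,0,0,0,0,3,0,-208,0,0,0,0,3,0,-208,0,0,0,0,3,0,-208,0,0,0,0,3,0,-208,0]' --grip_force 40

```text
clock: 16.95
position: [0.6325, 0.0012, 0.0461]
ee_rot: [0.001, 0.666, 0.746, 0.001]
contact_force: [-0.8, -0.8, 6.0]
width: 0.033
gripper_force: 39.3
```

Request:
jog_arm --deltas '[0,0,0,0,0,30,0,0,0,0,0,0,70,0,0,0,0,0,0,110,0,0,0,0,0,0,150,0,0,0,0,-20,-30,150,0,0,0,0,-44,-65,150,0,0,0,0,-68,-100,150,0,0,0,0,-92,-135,150,0,0,0,0,-115,-170,150,0,0,0,0,-130,-192,150,0,0,0,0,-136,-201,150,0,0,0,0,-136,-201,150,0,0,0,0,-136,-201,150,0]'

```text
clock: 18.25
position: [0.4961, -0.1989, 0.1943]
ee_rot: [-0.0, 0.666, 0.746, 0.001]
contact_force: [0.7, 0.2, -1.6]
width: 0.0329
gripper_force: 40.4
```

```bash
python3 - <<'E'
from h import *
s=manip.get_state(); print(s["position"],s["width"],s["contact_force"])
t=imaging.get_image("top"); w=imaging.get_image("wrist"); a=imaging.get_image("scene"); cv2.imwrite("pics/w8.png",w)
o=np.zeros((400,800,3),np.uint8); o[:300,:400]=cv2.resize(w,(400,300)); o[:,400:]=cv2.resize(a[80:240,290:450],(400,400)); cv2.imwrite("pics/v8.png",o)
E
```

```text
[ 0.49606323 -0.19894066  0.19433171] 0.03293320598571034 [ 0.72345888  0.1831222  -1.59901142]
```

View pics/v8.png

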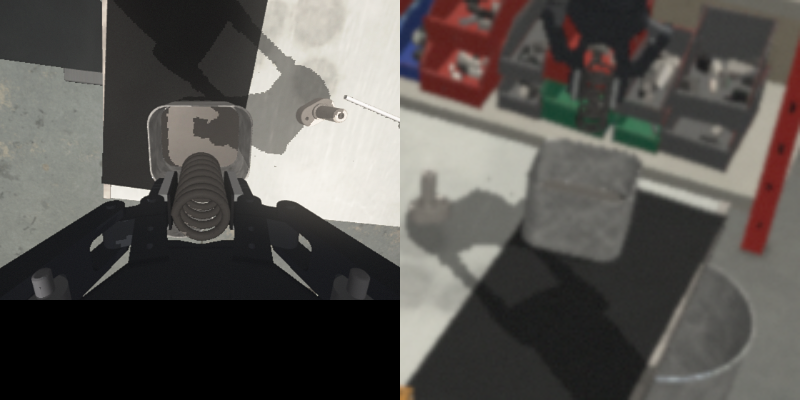

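The wrist half shows the spring held at (200,195) over the mouth-up can, whose +y rim edge runs from (155,105) to (247,105). I'll check the rim position against the tool before lowering.

```bash
python3 - <<'E'
from h import *
print(ray("wrist",np.float64([(152,135),(251,135),(201,104)])*1.4,.091).round(3))
E
```

```text
[[ 0.44  -0.19   0.091]
 [ 0.55  -0.177  0.091]
 [ 0.491 -0.149  0.091]]
```

The rim centre comes out at about (497,−198) mm and the tool is at (496,−199), so it's well aligned. I'll lower, release and retreat upward.

Request:
jog_arm --deltas '[0,0,0,0,0,-35,0,0,0,0,0,0,-70,0,0,0,0,0,0,-100,0,0,0,0,0,0,-120,0,0,0,0,0,0,-132,0,0,0,0,0,0,-138,0,0,0,0,0,0,-138,0,0,0,0,0,0,-138,0]'

```text
clock: 19.2
position: [0.4965, -0.1999, 0.0572]
ee_rot: [0.001, 0.666, 0.746, 0.0]
contact_force: [1.2, -0.6, -1.6]
width: 0.0329
gripper_force: 40.3
```

Request:
jog_arm --deltas '[0,0,0,0,0,0,0.45,0,0,0,0,0,0,0.6,0,0,0,0,0,0,0.6,0,0,0,0,0,0,0.6,0,0,0,0,0,20,0.6,0,0,0,0,0,50,0.6,0,0,0,0,0,90,0.6,0,0,0,0,0,130,0.6,0,0,0,0,0,170,0.6,0,0,0,0,40,170,0.6,0,0,0,0,85,170,0.6,0,0,0,0,130,170,0.6,0,0,0,0,130,170,0.6,0,0,0,0,130,170,0.6,0,0,0,0,130,170,0.6]'

```text
clock: 20.7
position: [0.4957, -0.0704, 0.2264]
ee_rot: [0.0, 0.666, 0.746, -0.0]
contact_force: [-0.4, 0.9, -0.9]
width: 0.0518
gripper_force: 0.0
```

```bash
python3 - <<'E'
from h import *
s=manip.get_state(); print(s["clock"],s["position"],s["width"],s["contact_force"])
t=imaging.get_image("top"); a=imaging.get_image("scene"); w=imaging.get_image("wrist")
cv2.imwrite("pics/t9.png",t); cv2.imwrite("pics/s9.png",a)
g=cv2.cvtColor(t,6); 
b=big(((g<80)*255).astype(np.uint8),(385,252,412,285)); print("dark in can",cv2.boundingRect(b),ray("top",cv2.minEnclosingCircle(b)[0],.083).round(3))
c=big(((g>110)*255).astype(np.uint8),(370,252,425,300)); print(cv2.boundingRect(c))
for r in range(250,296,4): print(r,[int(v) for v in g[r,375:427:2]])
E
```

```text
20.7 [ 0.49574134 -0.07044743  0.22640724] 0.05176930401804165 [-0.36221123  0.90791723 -0.93401568]
dark in can (388, 262, 18, 15) [[ 0.498 -0.194  0.083]]
(385, 252, 40, 14)
250 [84, 100, 109, 119, 125, 130, 131, 138, 141, 143, 147, 148, 153, 154, 157, 159, 157, 162, 159, 162, 165, 166, 170, 168, 170, 171]
254 [74, 69, 148, 177, 180, 84, 99, 111, 116, 125, 127, 133, 136, 142, 145, 145, 148, 152, 152, 156, 158, 160, 160, 162, 163, 165]
258 [85, 85, 87, 86, 94, 91, 126, 176, 169, 126, 90, 97, 111, 122, 125, 130, 134, 138, 141, 143, 142, 145, 149, 155, 154, 147]
262 [90, 88, 85, 91, 87, 89, 97, 90, 66, 49, 48, 40, 75, 64, 92, 95, 103, 111, 122, 126, 131, 136, 140, 141, 104, 75]
266 [116, 117, 106, 69, 86, 98, 100, 63, 42, 32, 80, 85, 54, 54, 45, 84, 93, 99, 90, 73, 92, 89, 68, 55, 63, 75]
270 [59, 66, 60, 97, 102, 99, 102, 96, 48, 41, 81, 93, 52, 46, 52, 67, 94, 98, 115, 59, 66, 52, 42, 60, 67, 82]
274 [65, 60, 65, 106, 99, 99, 104, 101, 96, 54, 71, 70, 97, 79, 90, 91, 101, 98, 82, 62, 72, 53, 66, 112, 131, 91]
278 [58, 59, 60, 110, 100, 102, 100, 97, 103, 101, 103, 101, 102, 98, 102, 101, 99, 99, 94, 56, 64, 65, 100, 130, 147, 160]
282 [58, 64, 63, 104, 100, 101, 103, 101, 97, 98, 100, 99, 102, 101, 101, 95, 100, 102, 91, 64, 66, 81, 120, 142, 154, 164]
286 [53, 62, 66, 66, 111, 104, 99, 106, 104, 104, 104, 104, 106, 103, 98, 101, 105, 64, 55, 67, 62, 102, 131, 148, 160, 164]
290 [35, 56, 76, 73, 72, 120, 60, 50, 55, 52, 48, 55, 49, 49, 53, 55, 57, 55, 66, 54, 80, 117, 144, 156, 163, 165]
294 [38, 38, 36, 35, 36, 37, 28, 38, 36, 35, 34, 32, 35, 39, 35, 30, 28, 24, 40, 51, 105, 132, 149, 160, 163, 164]
```

```bash
python3 -c "
from rig import manip
print(manip.sign_off())"
```

```text
the job is handed in; nothing more can be done
None
```

The can stands mouth-up on the mat with the spring upright inside it, and the job was handed in at about 21 s; I never touched the holder, vial or magnifier, and no verdict came back.

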